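# Reload the receipt printer on the parts counter

### The arm

A 7-joint arm with a two-finger parallel gripper is mounted at the origin on the work surface. World frame = base frame: x ahead of the robot, y to its left, z up, the work surface at z = 0. Lengths are in m, angles in rad, forces in N, time in s.
With the tool pointing down it reaches from about 0.375 to 0.925 m from the base axis. Payload 3.1 kg.
Tool frame: the origin (TCP) lies at the very end of the fingers, on their centre line; the grasp point (between the pads) lies 19 mm behind it; y points along the fingers, z is the direction in which the jaws open and shut, and the axes are right-handed (so a half turn about y gives the same grasp; the last joint's range is limited). The gripper opens to 85 mm and grips with 20 to 120 N. Pads are 22 mm wide; open, the fingers measure 114 mm over their backs; the gripper's body (76 mm by 85 mm) begins 54 mm behind the grasp point. The pads swing forward as they close: fully open they stand 13 mm farther back than shut.
Start: joints at [-1.269, 0.383, 0.044, 1.598, -0.018, 1.161, -0.05], TCP at [0.253, 0.599, 0.231] pointing down, gripper open.
Joint ranges: [-2.61, 2.61], [-0.41, 2.15], [-1.48, 1.57], [0, 2.5], [-1.57, 4.71], [0.05, 1.97], [-2.85, 2.85]. Speed limits (rad/s): [2.79, 2.79, 3.14, 3.14, 3.14, 3.14, 3.14].

### API

Orientations are given as a unit quaternion [x, y, z, w].
In Python, from workcell import * gives the robot as it stands.
- The arm moves only by the tool carry_out, never from a script. Its argument "moves" is a list of rows, each a list of 4 numbers: the shift along the tool's x, y, z in cm, then the turn about the tool's y in rad. In form: [[x, y, z, yaw], ...]. A call has 1 to 20 rows; each row shifts and turns the pose as measured when the row begins, along the tool's axes as they then stand; what a row does not reach is not made up. A row lasts 1/10 s, in which the tool goes at most 50 mm and 8.59 degrees, less where a joint would pass 70% of its speed; a pose out of reach is approached as far as the arm can. A call is refused whole if a number of a shift passes 5 or a number of a turn 0.15, either way. A call with a gripper value outside its range is refused whole. "gripper" is the closure, from 0 (fully open) to 1 (shut), set as the call begins (left out, the last holds). The fingers move at their own pace and stop on an object; "squeeze" is the grip in N (left out, the last holds). Time passes only in rows, so rows that do not move let the fingers close. It gives the time, the measured TCP pose, the force and the opening at its end, in the units of the state.
- get_obs(): the state, without advancing time (a new reading comes with each control period).
- grab_frame(name): name is "scene" or "top" or "wrist"; returns (picture, depth): 400x640x3 uint8, blue, green, red; 400x640 float32, m along the optical axis (not along the pixel's ray), 0 where there is no reading.
- calibration(name): a dict with "fov_y" (degrees; the focal length in pixels is half the picture's height over the tangent of half this angle, whatever the lens; pixels are square), "cx", "cy" (the principal point, pixels), "dist_coeffs" ([k1, k2, p1, p2, k3] as OpenCV has them; the pictures are not rectified), "position" and "rotation" of the camera in the world; the wrist camera has in their place "hand_eye" (4x4, takes a point from camera to tool coordinates, whose origin is the TCP and whose axes are the tool frame's). Camera axes: x right, y up, looking along -z (the intrinsics and any distortion apply to the point x, -y, -z); pixel columns grow to the right and rows downward; lengths in m; the calibration is good to about 2 mm. A picture is of the moment at which its call begins: read the wrist's pose just before it. calibration takes no time and is no camera call.
- close_job(): hands the job in, once; it reports no verdict.
The state is a dict: "time_s": time; "joint_positions": joint angles; "qd": joint speeds; "joint_efforts": joint torques, N m; "eef_pos": TCP position; "tool_rot": TCP orientation; "force": force on the tool from outside, world axes, zero at the start; "moment": the same for the moment, N m; "grip_width": opening from 0.0 (shut) to 1.0 (fully open).
Only numpy, scipy, OpenCV 4.12 (cv2) and the standard library are available. Lean on these libraries where they do the work, as an engineer would, in place of code of your own. Each camera call takes 0.05 s, during which the arm holds its last target. There are 200 camera calls.

### The job

Load the spare paper roll into the receipt printer: press the thumb button on its sloping front so that the sprung lid pops fully open, lay the roll on its side in the cradle with its axis across the printer, and then push the lid down until it snaps shut and stays shut. Work gently, without forcing the printer, and leave the other things on the counter where they are.

Things in the scene. Friction and masses are not known exactly. Their poses are not given: they have to be found in the camera images.
- printer: Receipt printer fixed to the counter: light grey case 150 mm wide (y), 108 mm high with its dark lid shut. Origin on the counter under it; z up; x points from its front (sloping deck with the button, falling 22.4 degrees forward) to its back (hinge); the case reaches from x = -100 to +80 mm. Under the lid is a well: x -18 to +58, y -56 to +56, rim at z 96, floor at z 30 mm.
- cradle (a point): Where the roll's centre lies when it rests in the well's cradle, a dark V-shaped trough along y (sides at 20 degrees, 48 mm wide, its edges 9 mm above the well's floor): x = +20, y = 0, z = 56.6 mm in the printer's frame, same axes. The well leaves 27 mm free at either end of the roll and 13 mm before and behind it.
- button_top (a point): Middle of the top of the thumb button, a dark grey cap 36 mm wide (y) by 28 mm in the middle of the sloping deck, 14 mm proud of it; at rest at x = -71, y = 0, z = 92 mm in the printer's frame, 41 mm before the lid's front edge. Its z axis points out of the cap, 22.4 degrees from vertical towards the printer's front; it is pressed the other way.
- button (a joint): Travel of the thumb button, 0 out to 0.010 m fully in, a hard stop; its spring takes about 1.7 N to start and 6 N fully in. The latch lets go at about 5 mm (4 to 5 N); the button springs back when let go.
- lid (a joint): Lid angle: 0 shut and latched, 2.1 rad fully open, leaning 30 degrees back past upright. A spring opens it fully (about 2.7 N at the front edge when shut, 1.3 N open). The catch resists from 23 mm above shut, up to about 12 N, and gives some 9 mm above it; it locks only in the last 1 mm, and the lid stops hard 2 mm below its latched height. Not locked, it springs open again.
- lid_edge (a point): Middle of the front edge of the lid's outer (top) face, moving with the lid; x from front edge to hinge, z out of the outer face. The lid is a dark plate 150 mm wide, 108 mm from front to back edge, 12 mm thick; a small steel catch 32 mm wide stands 27 mm out of its inner face, 8 to 17 mm from the front edge.
- lid_hinge (a point): Middle of the lid's hinge line, which runs along the printer's y: x = +68, y = 0, z = 102 mm in the printer's frame. The front edge is 98 mm from it; the outer face of the lid lies 6 mm outside it.
- roll: The paper roll: a tight white solid roll 50 mm in diameter and 58 mm long with a small cardboard core, 110 g, lying on its side on the counter. Its x axis is the roll's own axis. Origin 25 mm off that axis, use roll_center for position.
- roll_center (a point): Centre of the paper roll, on its axis half-way along; 25 mm above the counter at the start.
- screwdriver: Bystander, leave alone: screwdriver. Origin under its middle.
- plug_box: Bystander, leave alone: small cardboard box 100 x 30 x 30 mm. Origin under its middle.
- tape: Bystander, leave alone: roll of brown parcel tape, a ring 90 mm across, 45 mm high. Origin under its middle.
- mug: Bystander, leave alone: white mug 80 mm across, 90 mm high. Origin under its middle.
- spray_can: Bystander, leave alone: aluminium spray can 60 mm across, 160 mm high. Origin under its middle.
- core: Bystander, leave alone: empty cardboard core standing on end, 24 mm across, 58 mm high. Origin under its middle.
- stapler: Bystander, leave alone: black and steel stapler about 130 mm long, 40 mm high. Origin under its middle.
There are look-alikes about, which are no part of the job. Several things look just like the roll: the one meant starts farthest from the robot's base.

How it is judged:
On the way, in this order (a step that is already met when the one before it is completed fails the run):
1. the thumb button is pressed in (value of joint button above 0.0025 m).
2. the lid has popped fully open (value of joint lid above 1.8 rad), for 0.2 s.
3. the roll lies in the cradle, with the lid still open (x of roll_center in the frame of cradle between -0.012 and 0.012 m and y of roll_center in the frame of cradle between -0.032 and 0.032 m and z of roll_center in the frame of cradle between -0.008 and 0.008 m and angle between the x axis of roll and the y axis of printer, either way round below 0.3 rad and value of joint lid above 1.6 rad and contact force between the fingers and roll below 0.1 N), for 0.2 s.
At the end, for the whole second after the job is handed in: The lid is shut and latched (within 0.05 rad) with the button back out, and the roll rests on its side in the cradle: its centre within 12 mm along x, 32 mm along y and 8 mm in height of the cradle point, its axis within 0.3 rad of the printer's y (x of roll_center in the frame of cradle between -0.012 and 0.012 m and y of roll_center in the frame of cradle between -0.032 and 0.032 m and z of roll_center in the frame of cradle between -0.008 and 0.008 m and angle between the x axis of roll and the y axis of printer, either way round below 0.3 rad and value of joint lid below 0.05 rad and value of joint button below 0.002 m and linear speed of roll below 0.02 m/s); the robot touches nothing.
It fails at once if the fingers force the printer (more than 40 N on its case, lid or button) (contact force between the fingers and printer above 40 N).
It fails at once if one of the other things on the counter is disturbed (moved more than 40 mm) (distance of any of screwdriver, plug_box, tape, mug, spray_can, core, stapler from where it was at the start of the episode above 0.04 m).
It also fails if it takes over 64 s, if anything falls off the work surface, if the arm or the gripper's body presses on something with over 40 N, if the wrist force passes 120 N, or if a joint passes its speed limit or range.

## Working session

There is one attempt and no reset: what is moved stays moved. The work goes in short steps, Python scripts to look and compute and a tool call to move; the robot and the scene stay as the last step left them, time stands still between calls to the robot, and variables do not carry over. Pictures are saved under pics/ and viewed, about 8 in all and at most 12, crops included, and the job is handed in when it is done.

Besides the shell and the picture viewer there is one more tool, called after "Emit:" as name(argument=value, ...) on one line, values as JSON. carry_out: Moves the arm, as the interface text tells. Its arguments: {"type":"object","properties":{"moves":{"type":"array"},"gripper":{"type":"number"},"squeeze":{"type":"number"}},"required":["moves"]}

```bash
mkdir -p pics
cat > h.py <<'E'
from workcell import *
import numpy as np, cv2
from scipy.spatial.transform import Rotation as R
def cam(name,obs=None):
    c=calibration(name)
    f=200/np.tan(np.radians(c["fov_y"])/2)
    K=np.array([[f,0,c["cx"]],[0,f,c["cy"]],[0,0,1.]])
    if "hand_eye" in c:
        o=obs or get_obs(); T=np.eye(4);T[:3,:3]=R.from_quat(o["tool_rot"]).as_matrix();T[:3,3]=o["eef_pos"]
        M=T@np.array(c["hand_eye"])
        return K,np.array(c["dist_coeffs"],float),M[:3,3],M[:3,:3]
    r=np.array(c["rotation"],float)
    r=r if r.shape==(3,3) else R.from_quat(r).as_matrix()
    return K,np.array(c["dist_coeffs"],float),np.array(c["position"],float),r
def rays(C,uv):
    K,d,p,r=C
    n=cv2.undistortPoints(np.array(uv,float).reshape(-1,1,2),K,d).reshape(-1,2)
    return np.c_[n[:,0],-n[:,1],-np.ones(len(n))]@r.T
def plane(C,uv,z):
    v=rays(C,uv); return C[2]+v*((z-C[2][2])/v[:,2])[:,None]
def pts(C,uv,dep):
    uv=np.array(uv).reshape(-1,2); v=rays(C,uv)
    return C[2]+v*np.array([dep[int(b),int(a)] for a,b in uv])[:,None]
def proj(C,P):
    K,d,p,r=C; q=(np.array(P)-p)@r; q=q*[1,-1,-1]
    return cv2.projectPoints(q.reshape(-1,1,3),np.zeros(3),np.zeros(3),K,d)[0].reshape(-1,2)
E
python3 - <<'E'
from h import *
o=get_obs();print({k:np.round(v,3) for k,v in o.items()})
for n in ("scene","top"):
    im,d=grab_frame(n);cv2.imwrite(f"pics/{n}0.png",im);np.save(n+"0.npy",d);print(n,calibration(n),d.min(),d.max())
E
```

```text
{'time_s': np.float64(0.0), 'joint_positions': array([-1.269,  0.384,  0.044,  1.6  , -0.018,  1.161, -0.05 ]), 'qd': array([-0.   ,  0.002, -0.   , -0.002, -0.   ,  0.   ,  0.001]), 'joint_efforts': array([ 0.0000e+00, -4.3344e+01,  1.0250e+00, -2.4951e+01,  1.1000e-02,
        1.1000e-02, -0.0000e+00]), 'eef_pos': array([0.253, 0.598, 0.23 ]), 'tool_rot': array([ 0.694, -0.141,  0.14 , -0.692]), 'force': array([ 0.023, -0.497,  0.252]), 'moment': array([-0.027,  0.038, -0.005]), 'grip_width': np.float64(0.999)}
scene {'fov_y': 50.389334264460544, 'cx': 320.5686992512728, 'cy': 201.77737460525006, 'dist_coeffs': array([-0.02147959,  0.        ,  0.        ,  0.        ,  0.        ]), 'position': array([ 0.96985686, -0.66832116,  1.00052888]), 'rotation': array([0.32648214, 0.07793313, 0.22524525, 0.91465863])} 0.0 3.3846152
top {'fov_y': 48.03958658581303, 'cx': 324.94273920978014, 'cy': 196.31598176308367, 'dist_coeffs': array([-0.12835694,  0.        ,  0.        ,  0.        ,  0.        ]), 'position': array([0.45428061, 0.0212462 , 1.19391784]), 'rotation': array([-0.03841107,  0.05374587,  0.70574864, -0.70537566])} 0.0 2.148474
```

View pics/top0.png

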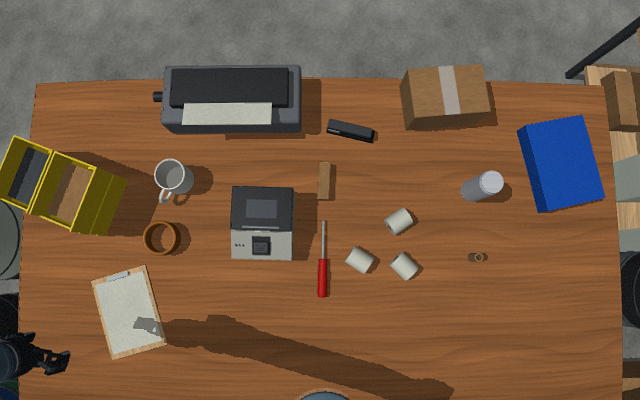

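View pics/scene0.png

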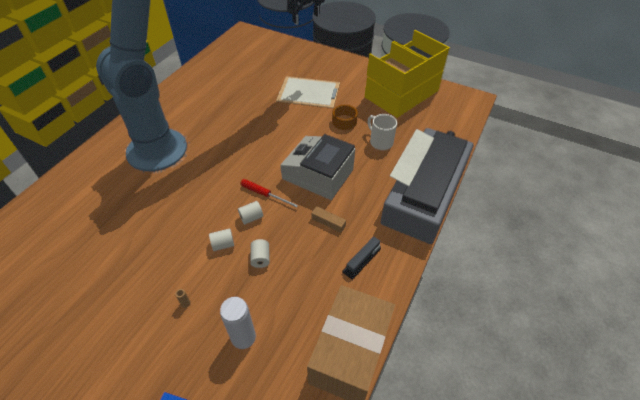

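Top view: the printer is at about (262,222), button cap at (261,245) facing the robot. The candidates that look like the roll are white rolls at (399,221), (360,259) and (404,265). The robot's base is at about (325,400), so (399,221) is the farthest. The core (478,257) and spray can (482,187) are different things. I'll measure all three rolls and the printer.

Run:
```python
from h import *
im=cv2.imread("pics/top0.png");d=np.load("top0.npy");C=cam("top")
v,u=np.mgrid[0:400,0:640];uv=np.c_[u.ravel(),v.ravel()]
P=pts(C,uv,d).reshape(400,640,3)
hsv=cv2.cvtColor(im,cv2.COLOR_BGR2HSV)
print("table z",np.median(P[300:330,450:500,2]))
for c in [(399,221),(360,259),(404,265)]:
    m=np.zeros((400,640),bool);m[c[1]-22:c[1]+22,c[0]-22:c[0]+22]=1
    m&=(P[...,2]>.02)&(hsv[...,1]<70)
    n,l,s,_=cv2.connectedComponentsWithStats(m.astype(np.uint8));k=1+s[1:,4].argmax();m=l==k
    q=P[m]; t=q[q[:,2]>.042][:,:2]
    (cx,cy),(w,h),a=cv2.minAreaRect(t.astype(np.float32))
    ev=np.linalg.eigh(np.cov(t.T))
    ax=ev[1][:,1]
    (b,bb,_)=cv2.minAreaRect(q[:,:2].astype(np.float32))
    print(c,m.sum(),"c",(cx,cy),"wh",w,h,"axis ang",np.degrees(np.arctan2(ax[1],ax[0])),"a",a,"zmax",np.percentile(q[:,2],95),"full",b,bb,"dist",np.hypot(cx,cy))
# printer: lid top
m=np.zeros((400,640),bool);m[175:265,222:302]=1
ml=m&(abs(P[...,2]-.108)<.006)
q=P[ml]
print("lid",ml.sum(),cv2.minAreaRect(q[:,:2].astype(np.float32)),np.median(q[:,2]))
ma=m&(P[...,2]>.045);print("all",cv2.minAreaRect(P[ma][:,:2].astype(np.float32)))
print("button",P[245,261],P[255,261],P[210,262])
w,_=grab_frame("wrist");cv2.imwrite("pics/w.png",w)
big=cv2.resize(im[160:310,220:440],None,fx=3.6,fy=3.6,interpolation=cv2.INTER_CUBIC);cv2.imwrite("pics/crop.png",big)
print([ (n,P[y,x].round(3)) for n,(x,y) in dict(sd1=(324,222),sd2=(322,296),box=(324,180),can=(490,181),core=(478,257),stap=(350,131),mug=(172,172),tape=(160,238)).items()])
print(calibration("wrist"))
```

```text
table z -2.5009199314807162e-05
(399, 221) 446 c (0.5422627329826355, -0.1955227553844452) wh 0.03830711916089058 0.05944012477993965 axis ang 122.46411731466056 a 31.71746826171875 zmax 0.0514723403077425 full (0.5418134927749634, -0.19552044570446014) (0.04845897853374481, 0.059767499566078186) dist 0.576435616053452
(360, 259) 439 c (0.45501381158828735, -0.05306030809879303) wh 0.140730619430542 0.04777948558330536 axis ang 60.93625597111759 a 71.81246185302734 zmax 0.0514022344623918 full (0.4564003050327301, -0.0556955486536026) (0.14249329268932343, 0.058256201446056366) dist 0.45809711310118545
(404, 265) 460 c (0.4503321647644043, -0.11298899352550507) wh 0.26215702295303345 0.058415547013282776 axis ang 62.11901892346723 a 75.75334930419922 zmax 0.05211148423458184 full (0.45125314593315125, -0.1136510819196701) (0.2613348364830017, 0.06730395555496216) dist 0.4642903954200444
lid 2675 ((0.5676302909851074, 0.1537296175956726), (0.1492817997932434, 0.10879078507423401), 88.3883285522461) 0.10789540703051514
all ((0.5325362682342529, 0.1241561621427536), (0.21092917025089264
[... 303 characters left out ...]
.397,  0.16 ])), ('core', array([ 0.446, -0.409,  0.027])), ('stap', array([ 0.779, -0.07 ,  0.045])), ('mug', array([0.677, 0.411, 0.004])), ('tape', array([0.498, 0.437, 0.001]))]
{'fov_y': 68.88954890630698, 'cx': 321.87473752195956, 'cy': 199.93025974273755, 'dist_coeffs': array([0.01175067, 0.        , 0.        , 0.        , 0.        ]), 'hand_eye': array([[-2.96492517e-04, -9.57705568e-01, -2.87749817e-01,
        -7.27010601e-02],
       [ 3.92955620e-04,  2.87749696e-01, -9.57705570e-01,
        -1.42730303e-01],
       [ 9.99999879e-01, -3.97025443e-04,  2.91020154e-04,
        -1.68944613e-04],
       [ 0.00000000e+00,  0.00000000e+00,  0.00000000e+00,
         1.00000000e+00]])}
```

View pics/crop.png

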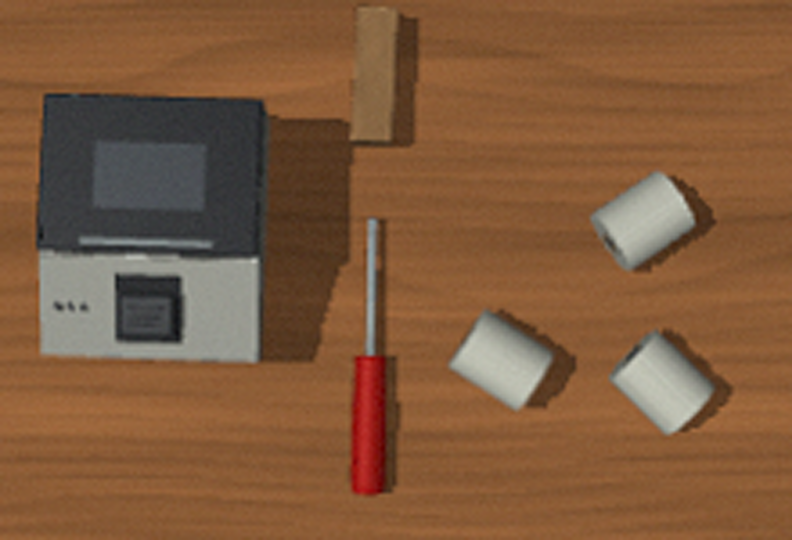

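The crop shows the chosen roll at crop (642,220), a plain white roll with its core visible. It is 0.576 m from the base, against 0.46 m for the other two. The screwdriver lies between the rolls and the printer, and the printer is turned about −1.6°. Next I'll turn the tool square to the printer and shut the fingers.

```bash
cat >> h.py <<'E'
YAW=np.radians(-1.6); OR=np.array([.5436,.1544,0])
def pw(x,y,z):  # printer mm -> world m
    c,s=np.cos(YAW),np.sin(YAW); return OR+np.array([c*x-s*y,s*x+c*y,z])/1000
def togo(P,yawdeg):
    o=get_obs();M=R.from_quat(o["tool_rot"]).as_matrix()
    psi=np.degrees(np.arctan2(M[1,0],M[0,0]))
    q=np.radians(yawdeg); f=np.array([[np.cos(q),0,-np.sin(q)],[np.sin(q),0,np.cos(q)],[0,-1,0]])
    e=np.array(P)-o["eef_pos"]
    dp=(o["eef_pos"]-OR)*1000;c,s=np.cos(YAW),np.sin(YAW)
    print("t",round(float(o["time_s"]),2),"printer-frame tcp mm",np.round([c*dp[0]+s*dp[1],-s*dp[0]+c*dp[1],dp[2]],1),"tilt",np.round(M[2,1],4),
     "yaw",psi.round(2),"turn",np.radians(psi-yawdeg).round(3),"cm@now",(M.T@e*100).round(2),"cm@final yaw",(f.T@e*100).round(2),"F",np.round(o["force"],1),"w",o["grip_width"].round(3))
E
python3 -c "
from h import *
togo(pw(-73,0,150),-1.6)"
```

```text
Traceback (most recent call last):
  File "h.py", line 37, in togo
    "yaw",psi.round(2),"turn",np.radians(psi-yawdeg).round(3),"cm@now",(M.T@e*100).round(2),"cm@final yaw",(f.T@e*100).round(2),"F",np.round(o["force"],1),"w",o["grip_width"].round(3))
                                                                                                                                                               ^^^^^^^^^^^^^^^^^^^^^
AttributeError: 'float' object has no attribute 'round'
```

Emit:
carry_out(moves=[[0, 0, 0, -0.125], [0, 0, 0, -0.125], [0, 0, 0, -0.125]], gripper=1, squeeze=30)

```text
time_s: 0.45
eef_pos: [0.2522, 0.5969, 0.2282]
tool_rot: [0.709, -0.004, 0.003, -0.705]
force: [-0.1, 0.0, -0.1]
grip_width: 0.516
```

```bash
python3 -c "
from h import *
togo(pw(-73,0,150),-1.6)"
```

```text
Traceback (most recent call last):
  File "h.py", line 37, in togo
    "yaw",psi.round(2),"turn",np.radians(psi-yawdeg).round(3),"cm@now",(M.T@e*100).round(2),"cm@final yaw",(f.T@e*100).round(2),"F",np.round(o["force"],1),"w",o["grip_width"].round(3))
                                                                                                                                                               ^^^^^^^^^^^^^^^^^^^^^
AttributeError: 'float' object has no attribute 'round'
```

```bash
sed -i 's/o\["grip_width"\].round(3)/round(float(o["grip_width"]),3)/' h.py
```

Emit:
carry_out(moves=[[2.2, 0, -4.4, 0], [2.2, 0, -4.4, 0], [2.2, 0, -4.4, 0], [2.2, 0, -4.4, 0], [2.2, 0, -4.4, 0], [2.2, 0, -4.4, 0], [2.2, 0, -4.4, 0], [2.2, 0, -4.4, 0], [2.2, 0, -4.4, 0], [2.2, 0, -4.4, 0], [0, 0, 0, 0.02]])

```text
time_s: 1.55
eef_pos: [0.4701, 0.1461, 0.2247]
tool_rot: [0.709, -0.01, 0.006, -0.705]
force: [-1.1, -0.9, -0.6]
grip_width: 0.0
```

Run:
```python
from h import *
togo(pw(-73,0,150),-1.6)
o=get_obs();C=cam("wrist",o);im,d=grab_frame("wrist");cv2.imwrite("pics/w1.png",im)
for n,p in dict(button=(-71,0,92),b1=(-71-13,18,92-5.4),b2=(-71+13,18,92+5.4),lidL=(-30,75,108),lidR=(-30,-75,108),caseR=(-100,-75,78)).items():
    uv=proj(C,[pw(*p)])[0]; print(n,uv.round(1)); 
    if 0<=uv[0]<640 and 0<=uv[1]<400: cv2.drawMarker(im,tuple(int(a) for a in uv),(0,0,255),0,12,1)
cv2.imwrite("pics/w1m.png",im)
```

```text
t 1.55 printer-frame tcp mm [-73.3 -10.4 224.7] tilt -1.0 yaw -1.3 turn 0.005 cm@now [0.08 7.46 1.09] cm@final yaw [0.03 7.47 1.04] F [-1.1 -0.9 -0.6] w 0.0
button [333.8 193.3]
b1 [352.1 179.2]
b2 [352.2 207.8]
lidL [411.4 239.3]
lidR [256. 238.]
caseR [258.6 161. ]
```

View pics/w1m.png

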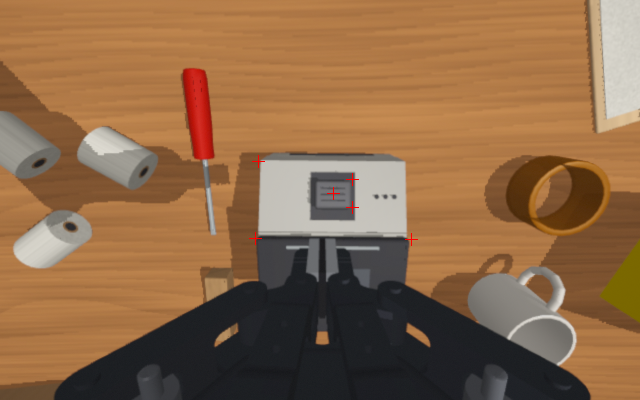

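The printer model fits the wrist view: the button mark is on the cap at (334,193), and the lid corners match at (256,238) and (411,239). Descending to just above the cap.

Emit:
carry_out(moves=[[0, 4, 0.5, 0], [0, 4, 0.5, 0], [0, 3.5, 0, 0], [0, 0.4, 0, 0], [0, 0, 0, 0]])

```text
time_s: 2.1
eef_pos: [0.4682, 0.1669, 0.1042]
tool_rot: [-0.706, 0.006, -0.003, 0.708]
force: [-0.0, 0.5, 0.8]
grip_width: 0.002
```

```bash
python3 -c "
from h import *
togo(pw(-73,0,97),-1.6)"
```

```text
t 2.1 printer-frame tcp mm [-75.8  10.3 104.2] tilt -1.0 yaw -0.76 turn 0.015 cm@now [ 0.26  0.72 -1.04] cm@final yaw [ 0.28  0.72 -1.03] F [-0.   0.5  0.8] w 0.002
```

Emit:
carry_out(moves=[[0.1, 0, -0.5, 0.01], [0.1, 0, -0.4, 0], [0, 0, 0, 0], [0, 0, 0, 0]])

```text
time_s: 2.5
eef_pos: [0.4734, 0.1599, 0.1094]
tool_rot: [-0.704, 0.006, -0.009, 0.71]
force: [0.6, -0.3, -0.2]
grip_width: -0.003
```

```bash
python3 -c "
from h import *
togo(pw(-73,0,97),-1.6)"
```

```text
t 2.5 printer-frame tcp mm [-70.3   3.5 109.4] tilt -1.0 yaw -1.26 turn 0.006 cm@now [-0.27  1.24 -0.36] cm@final yaw [-0.27  1.24 -0.35] F [ 0.6 -0.3 -0.2] w -0.003
```

Emit:
carry_out(moves=[[-0.2, 0.5, -0.2, 0], [0, 0.4, -0.1, 0], [0, 0.3, 0, 0], [0, 0, 0, 0]])

```text
time_s: 2.9
eef_pos: [0.4724, 0.157, 0.0981]
tool_rot: [-0.704, 0.006, -0.01, 0.71]
force: [0.0, 0.8, 0.4]
grip_width: -0.001
```

Emit:
carry_out(moves=[[0, 0.3, 0, 0], [0, 0.3, 0, 0], [0, 0.3, 0, 0]])

```text
time_s: 3.2
eef_pos: [0.4746, 0.1571, 0.0896]
tool_rot: [-0.703, 0.005, -0.012, 0.711]
force: [0.3, -0.6, 2.7]
grip_width: -0.0
```

Emit:
carry_out(moves=[[0, 0.3, 0, 0], [0, 0.3, 0, 0]])

```text
time_s: 3.4
eef_pos: [0.4763, 0.1572, 0.0849]
tool_rot: [-0.703, 0.004, -0.013, 0.711]
force: [-6.4, -3.1, 24.4]
grip_width: 0.002
```

Run:
```python
from h import *
togo(pw(-73,0,90),-1.6)
C=cam("top");im,d=grab_frame("top");cv2.imwrite("pics/t1.png",im)
uv=proj(C,[pw(24,0,108)])[0];print(uv,pts(C,[uv],d), (np.load("top0.npy")-d)[170:270,220:300].max())
```

```text
t 3.4 printer-frame tcp mm [-67.3   0.9  84.9] tilt -0.9999 yaw -1.36 turn 0.004 cm@now [-0.56 -0.52 -0.08] cm@final yaw [-0.57 -0.51 -0.09] F [-6.4 -3.1 24.4] w 0.002
[260.73293331 208.14314255] [[0.57543278 0.16289901 0.03284415]] 1.2139229
```

The lid has popped: the depth inside the well reads z = 0.033. The button is on its stop with 24 N, so I'll retreat up and go towards the roll.

Emit:
carry_out(moves=[[-0.3, -2, 0, 0], [-0.3, -4, 0, 0], [0, -4, 0, 0], [0, -4, 0, -0.1]], gripper=0.1)

```text
time_s: 3.85
eef_pos: [0.461, 0.1545, 0.2206]
tool_rot: [-0.706, -0.025, 0.031, 0.707]
force: [0.8, 0.2, -0.4]
grip_width: 0.679
```

Run:
```python
from h import *
togo([.542,-.1955,.20],32.5)
C=cam("top");im,d=grab_frame("top");cv2.imwrite("pics/t2.png",im)
v,u=np.mgrid[150:290,200:320];uv=np.c_[u.ravel(),v.ravel()];P=pts(C,uv,d)
q=(P-OR)*1000;q=q[(q[:,0]>85)&(q[:,0]<140)&(abs(q[:,1])<70)&(q[:,2]>120)&(q[:,2]<215)];print(len(q),q.max(0) if len(q) else 0)
```

```text
t 3.85 printer-frame tcp mm [-82.6  -2.2 220.6] tilt -1.0 yaw 4.56 turn -0.488 cm@now [  5.31   1.92 -35.53] cm@final yaw [-11.97   2.06 -33.87] F [ 0.8  0.2 -0.4] w 0.679
1104 [123.20845262  69.5971654  201.69476636]
```

Emit:
carry_out(moves=[[0.6, 0, -4.4, 0], [0.6, 0, -4.4, 0], [0.6, 0, -4.4, 0], [0.6, 0, -4.4, 0], [0.6, 0, -4.4, 0], [0.6, 0, -4.4, 0], [0.6, 0, -4.4, 0], [0.6, 0, -4.4, 0], [0, 0, 0, -0.12], [0, 0, 0, -0.12], [0, 0, 0, -0.12], [0, 0, 0, -0.12], [0, 0, 0, 0]])

```text
time_s: 5.2
eef_pos: [0.5447, -0.1967, 0.2157]
tool_rot: [-0.671, -0.205, 0.204, 0.683]
force: [0.7, -0.4, -0.0]
grip_width: 0.898
```

Run:
```python
from h import *
togo([.542,-.1955,.15],32.5)
o=get_obs();C=cam("wrist",o);im,d=grab_frame("wrist")
c=np.array([.542,-.1955,.05]);a=np.radians(122.5);ax=np.array([np.cos(a),np.sin(a),0])*.029
for p in (c,c+ax,c-ax): 
    uv=proj(C,[p])[0];print(uv);cv2.drawMarker(im,tuple(int(x) for x in uv),(0,0,255),0,12,1)
cv2.imwrite("pics/w2m.png",im);np.save("w2.npy",d)
v,u=np.mgrid[0:400,0:640];P=pts(C,np.c_[u.ravel(),v.ravel()],d)
m=(np.hypot(*(P[:,:2]-c[:2]).T)<.06)&(P[:,2]>.015)&(P[:,2]<.06)
q=P[m];print(m.sum(),cv2.minAreaRect(q[:,:2].astype(np.float32)),cv2.minAreaRect(q[q[:,2]>.04][:,:2].astype(np.float32)),q[:,2].max())
```

```text
t 5.2 printer-frame tcp mm [  10.9 -350.9  215.7] tilt -0.9999 yaw 33.6 turn 0.019 cm@now [-0.2   6.57  0.15] cm@final yaw [-0.16  6.57  0.24] F [ 0.7 -0.4 -0. ] w 0.898
[322.50459673 180.34442054]
[349.2390733 180.7662759]
[295.67420946 179.9171604 ]
2280 ((0.5418165922164917, -0.19816134870052338), (0.04773843660950661, 0.05798419192433357), 33.367740631103516) ((0.5422173142433167, -0.19790366291999817), (0.04106075316667557, 0.057984836399555206), 33.40781021118164) 0.051903081429477804
```

View pics/w2m.png

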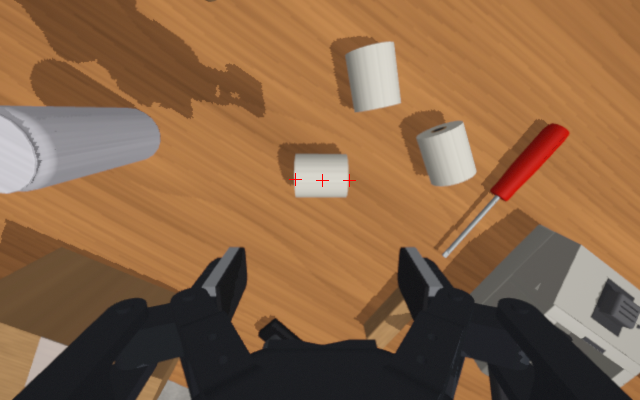

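The wrist view shows the target roll with my marks on it at (322,180) and square between the jaws, with free space for both fingers. Descending.

Emit:
carry_out(moves=[[-0.15, 4, 0, 0], [-0.15, 4, 0, 0], [0, 4, 0, 0], [0, 3, 0, 0], [0, 2, 0, 0], [0, 1, 0, 0], [0, 0, 0, 0], [0, 0, 0, 0]])

```text
time_s: 6.05
eef_pos: [0.5448, -0.1925, 0.0294]
tool_rot: [-0.673, -0.201, 0.196, 0.684]
force: [0.8, -0.7, -0.1]
grip_width: 0.901
```

```bash
python3 -c "
from h import *
togo([.542,-.1978,.009],33.4)"
```

```text
t 6.05 printer-frame tcp mm [  10.9 -346.7   29.4] tilt -0.9999 yaw 32.61 turn -0.014 cm@now [-0.54  2.03 -0.32] cm@final yaw [-0.53  2.04 -0.29] F [ 0.8 -0.7 -0.1] w 0.901
```

Emit:
carry_out(moves=[[-0.3, 0.8, -0.2, -0.01], [-0.2, 0.6, -0.1, 0], [0, 0.6, 0, 0], [0, 0, 0, 0]])

```text
time_s: 6.45
eef_pos: [0.5455, -0.1991, 0.0117]
tool_rot: [-0.674, -0.206, 0.197, 0.682]
force: [0.1, -0.3, 0.4]
grip_width: 0.9
```

```bash
python3 -c "
from h import *
togo([.542,-.1978,.009],33.4)"
```

```text
t 6.45 printer-frame tcp mm [  11.8 -353.3   11.7] tilt -0.9999 yaw 33.15 turn -0.004 cm@now [-0.23  0.27  0.3 ] cm@final yaw [-0.22  0.27  0.3 ] F [ 0.1 -0.3  0.4] w 0.9
```

Emit:
carry_out(moves=[[-0.2, 0.2, 0.2, 0], [0, 0, 0, 0], [0, 0, 0, 0]])

```text
time_s: 6.75
eef_pos: [0.543, -0.1988, 0.0101]
tool_rot: [-0.674, -0.206, 0.197, 0.682]
force: [-0.0, 0.1, 0.5]
grip_width: 0.895
```

Emit:
carry_out(moves=[[0, 0, 0, 0], [0, 0, 0, 0], [0, 0, 0, 0], [0, 0, 0, 0], [0, 0, 0, 0], [0, 0, 0, 0]], gripper=1, squeeze=30)

```text
time_s: 7.35
eef_pos: [0.5434, -0.1987, 0.0104]
tool_rot: [-0.674, -0.207, 0.197, 0.681]
force: [-1.4, 0.4, 0.0]
grip_width: 0.675
```

```bash
python3 -c "
from h import *
togo([.542,-.1978,.009],33.4)"
```

```text
t 7.35 printer-frame tcp mm [   9.7 -353.    10.4] tilt -0.9998 yaw 33.15 turn -0.004 cm@now [-0.07  0.14  0.15] cm@final yaw [-0.07  0.14  0.16] F [-1.4  0.4  0. ] w 0.675
```

Opening 0.675 × 85 = 57 mm, which is the roll's length. Lifting and turning.

Emit:
carry_out(moves=[[0, -1, 0, 0], [0, -2, 0, 0], [0, -3, 0, 0], [0, -3, 0, 0.1], [0, -3, 0, 0.1], [0, -3, 0, 0.1], [0, -3, 0, 0.1], [0, 0, 0, 0.1], [0, 0, 0, 0.1], [0, 0, 0, 0]])

```text
time_s: 8.35
eef_pos: [0.5389, -0.2013, 0.2014]
tool_rot: [-0.7, 0.014, -0.02, 0.713]
force: [-0.8, -0.4, -2.1]
grip_width: 0.675
```

```bash
python3 -c "
from h import *
togo(pw(20,0,150),-1.6)"
```

```text
t 8.35 printer-frame tcp mm [   5.3 -355.7  201.4] tilt -0.9998 yaw -2.72 turn -0.02 cm@now [ 0.73  5.8  35.49] cm@final yaw [ 1.47  5.14 35.57] F [-0.8 -0.4 -2.1] w 0.675
```

Emit:
carry_out(moves=[[0.1, 0, 2, -0.02], [0.1, 0, 4, 0], [0.1, 0, 4, 0], [0.1, 0, 4, 0], [0.1, 0, 4, 0], [0.1, 0, 4, 0], [0.1, 0, 4, 0], [0.1, 0, 4, 0], [0.1, 0, 3.3, 0], [0, 0, 1.2, 0], [0, 0, 0, 0], [0, 0, 0, 0]])

```text
time_s: 9.55
eef_pos: [0.5505, 0.15, 0.2059]
tool_rot: [-0.702, 0.003, -0.005, 0.712]
force: [0.8, -0.5, -2.9]
grip_width: 0.674
```

Run:
```python
from h import *
togo(pw(20,0,125),-1.6)
o=get_obs();C=cam("wrist",o);im,d=grab_frame("wrist")
for p in [(-18,56,96),(-18,-56,96),(58,56,96),(58,-56,96),(-4,45,39),(-4,-45,39),(-30+0,0,96)]:
    uv=proj(C,[pw(*p)])[0];cv2.drawMarker(im,tuple(int(x) for x in uv),(0,0,255),0,12,1)
cv2.imwrite("pics/w3m.png",im)
```

```text
t 9.55 printer-frame tcp mm [  7.   -4.2 205.9] tilt -0.9999 yaw -0.59 turn 0.018 cm@now [1.28 8.1  0.29] cm@final yaw [1.3  8.09 0.42] F [ 0.8 -0.5 -2.9] w 0.674
```

View pics/w3m.png

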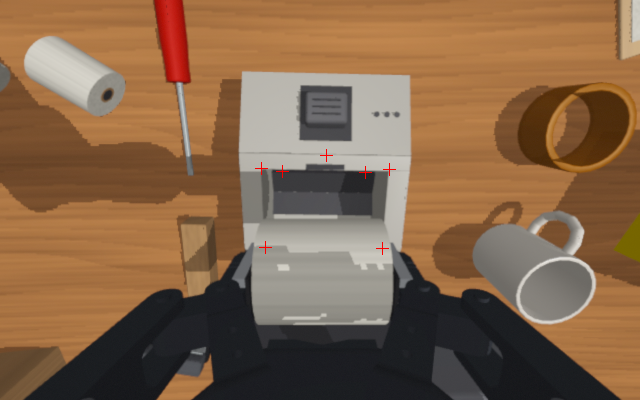

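The wrist view shows the well open with its markers on the rim, and the roll held square across it at about (322,270). Aligning above the well.

Emit:
carry_out(moves=[[0.6, 2, 0.2, 0.02], [0.6, 2.5, 0.2, 0], [0, 2.5, 0, 0], [0, 0, 0, 0], [0, 0, 0, 0]])

```text
time_s: 10.1
eef_pos: [0.5663, 0.1401, 0.1367]
tool_rot: [-0.703, 0.015, -0.02, 0.71]
force: [0.3, 0.8, -0.7]
grip_width: 0.675
```

```bash
python3 -c "
from h import *
togo(pw(20,0,42),-1.6)"
```

```text
t 10.1 printer-frame tcp mm [ 23.1 -13.7 136.7] tilt -0.9999 yaw -2.85 turn -0.022 cm@now [-0.4   9.48  1.27] cm@final yaw [-0.31  9.47  1.37] F [ 0.3  0.8 -0.7] w 0.675
```

Emit:
carry_out(moves=[[-0.2, 0.8, 0.6, -0.02], [0, 0.8, 0.5, 0], [0, 0.5, 0.2, 0], [0, 0, 0, 0], [0, 0, 0, 0], [0, 0, 0, 0]])

```text
time_s: 10.7
eef_pos: [0.5675, 0.1539, 0.1184]
tool_rot: [-0.703, 0.006, -0.015, 0.711]
force: [0.1, 0.7, -1.6]
grip_width: 0.677
```

```bash
python3 -c "
from h import *
togo(pw(20,0,42),-1.6)"
```

```text
t 10.7 printer-frame tcp mm [2.390e+01 1.000e-01 1.184e+02] tilt -0.9998 yaw -1.7 turn -0.002 cm@now [-0.49  7.64 -0.11] cm@final yaw [-0.39  7.64 -0.01] F [ 0.1  0.7 -1.6] w 0.677
```

Emit:
carry_out(moves=[[-0.4, 0.5, 0, 0], [0, 1, 0, 0], [0, 1, 0, 0], [0, 0, 0, 0], [0, 0, 0, 0]])

```text
time_s: 11.2
eef_pos: [0.5634, 0.1542, 0.0912]
tool_rot: [-0.703, 0.006, -0.015, 0.711]
force: [-0.7, 0.6, -1.7]
grip_width: 0.679
```

```bash
python3 -c "
from h import *
togo(pw(20,0,42),-1.6)"
```

```text
t 11.2 printer-frame tcp mm [19.8  0.4 91.2] tilt -0.9998 yaw -1.7 turn -0.002 cm@now [-0.04  4.92 -0.1 ] cm@final yaw [ 0.02  4.92 -0.04] F [-0.7  0.6 -1.7] w 0.679
```

Emit:
carry_out(moves=[[0, 1, 0, 0], [0, 1, 0, 0], [0, 1, 0, 0], [0, 0.7, 0, 0], [0, 0, 0, 0], [0, 0, 0, 0]])

```text
time_s: 11.8
eef_pos: [0.5637, 0.1544, 0.0501]
tool_rot: [-0.703, 0.006, -0.015, 0.711]
force: [0.0, -0.6, -1.9]
grip_width: 0.675
```

```bash
python3 -c "
from h import *
togo(pw(20,0,42),-1.6)"
```

```text
t 11.8 printer-frame tcp mm [20.1  0.6 50.1] tilt -0.9999 yaw -1.71 turn -0.002 cm@now [-0.02  0.8  -0.07] cm@final yaw [-0.01  0.81 -0.06] F [ 0.  -0.6 -1.9] w 0.675
```

Emit:
carry_out(moves=[[0, 0.3, 0, 0], [0, 0.3, 0, 0], [0, 0.2, 0, 0], [0, 0, 0, 0]])

```text
time_s: 12.2
eef_pos: [0.5649, 0.1549, 0.0462]
tool_rot: [-0.702, 0.006, -0.015, 0.712]
force: [0.5, -0.6, -1.6]
grip_width: 0.678
```

Emit:
carry_out(moves=[[-0.1, 0.3, 0, 0], [0, 0.3, 0, 0], [0, 0.2, 0, 0]])

```text
time_s: 12.5
eef_pos: [0.5657, 0.1556, 0.0452]
tool_rot: [-0.701, 0.006, -0.014, 0.713]
force: [-5.2, -1.7, 10.5]
grip_width: 0.675
```

Contact is about 3 mm above the value I computed. I'll open partly, as there is 27 mm free at each end.

Emit:
carry_out(moves=[[0, 0, 0, 0], [0, 0, 0, 0], [0, 0, 0, 0], [0, 0, 0, 0]], gripper=0.18)

```text
time_s: 12.9
eef_pos: [0.5676, 0.1561, 0.0466]
tool_rot: [-0.7, 0.004, -0.016, 0.714]
force: [0.5, 0.0, -0.2]
grip_width: 0.82
```

Emit:
carry_out(moves=[[0, -1, 0, 0], [0, -2, 0, 0], [0, -3, 0, 0], [0, -4, 0, 0], [0, -4, 0, 0], [0, -2, 0, 0], [0, 0, 0, 0]])

```text
time_s: 13.6
eef_pos: [0.5635, 0.1524, 0.2123]
tool_rot: [-0.701, 0.006, -0.014, 0.713]
force: [-0.5, -0.3, 0.5]
grip_width: 0.819
```

Run:
```python
from h import *
togo(pw(160,0,250),-1.6)
C=cam("top");im,d=grab_frame("top")
print("proj",proj(C,[pw(20,0,81)]))
o=get_obs();C=cam("wrist",o);im,d=grab_frame("wrist")
v,u=np.mgrid[0:400,0:640];P=pts(C,np.c_[u.ravel(),v.ravel()],d)
c,s=np.cos(YAW),np.sin(YAW);q=(P-OR)*1000;q=np.c_[c*q[:,0]+s*q[:,1],-s*q[:,0]+c*q[:,1],q[:,2]]
hs=cv2.cvtColor(im,cv2.COLOR_BGR2HSV).reshape(-1,3)
m=(q[:,0]>-15)&(q[:,0]<56)&(abs(q[:,1])<50)&(q[:,2]>62)&(q[:,2]<92)&(hs[:,2]>90)
r=q[m];print(m.sum(),r.min(0),r.max(0),cv2.minAreaRect(r[:,:2].astype(np.float32)), "top",np.percentile(r[:,2],98), "x of top", np.median(r[r[:,2]>np.percentile(r[:,2],90)],0))
cv2.imwrite("pics/w4.png",im)
```

```text
t 13.6 printer-frame tcp mm [ 20.   -1.4 212.3] tilt -0.9998 yaw -1.66 turn -0.001 cm@now [14.05 -3.6   0.22] cm@final yaw [14.   -3.77  0.14] F [-0.5 -0.3  0.5] w 0.819
proj [[261.96532823 210.86748129]]
2713 [ -4.27110811 -28.05632434  62.01477119] [42.82378622 30.0149122  84.21840364] ((19.18832015991211, 0.9262657165527344), (58.00465774536133, 47.038204193115234), 89.7475357055664) top 82.25315610568603 x of top [20.06359205  0.11163586 81.85707356]
```

View pics/w4.png

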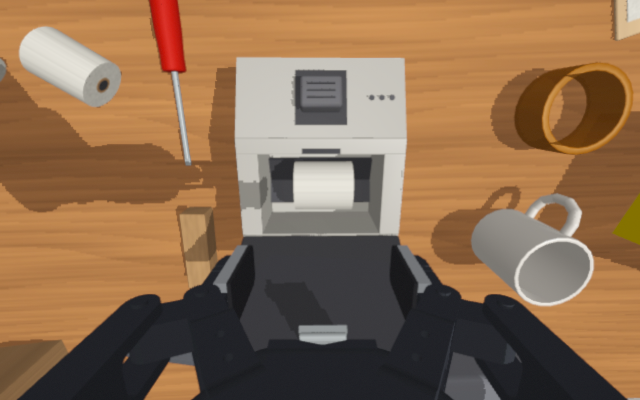

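The roll lies in the cradle: centre x ≈ 19–20 mm, y ≈ 1 mm, top at 82 mm, axis within 1°. The lid is fully open. Now up, over and behind the lid with the fingers shut.

Emit:
carry_out(moves=[[0, -3, 0, 0], [0, -4, 0, 0], [1.5, 0, 0, 0], [3, 0, 0, 0], [3, 0, 0, 0], [3, 0, 0, 0], [3, 0, 0, 0], [1, 0, 0, 0], [0, 0, 0, 0], [0, 0, 0, 0]], gripper=1)

```text
time_s: 14.7
eef_pos: [0.6958, 0.1465, 0.2511]
tool_rot: [-0.707, 0.023, 0.005, 0.707]
force: [-0.2, 0.4, -0.0]
grip_width: -0.0
```

```bash
python3 -c "
from h import *
togo(pw(160,0,165),-1.6)"
```

```text
t 14.7 printer-frame tcp mm [152.4  -3.6 251.1] tilt -0.9993 yaw -1.46 turn 0.002 cm@now [1.09 8.57 0.36] cm@final yaw [0.76 8.61 0.36] F [-0.2  0.4 -0. ] w -0.0
```

Emit:
carry_out(moves=[[0.8, 0, 0.3, 0], [0, 2, 0, 0], [0, 3, 0, 0], [0, 3, 0, 0], [0, 0, 0, 0], [0, 0, 0, 0]])

```text
time_s: 15.3
eef_pos: [0.6986, 0.1534, 0.1719]
tool_rot: [-0.705, 0.021, 0.005, 0.709]
force: [0.8, 0.3, 0.6]
grip_width: -0.001
```

```bash
python3 -c "
from h import *
togo(pw(134,0,168),-1.6)"
```

```text
t 15.3 printer-frame tcp mm [155.    3.3 171.9] tilt -0.9993 yaw -1.26 turn 0.006 cm@now [-2.09  0.46 -0.32] cm@final yaw [-2.1   0.39 -0.33] F [0.8 0.3 0.6] w -0.001
```

Emit:
carry_out(moves=[[-1, 0, 0, 0], [-1.2, 0, 0, 0], [-1.2, 0, 0, 0], [-1.2, 0, 0, 0], [-1.2, 0, 0, 0], [0, 0, 0, 0]])

```text
time_s: 15.9
eef_pos: [0.6471, 0.1557, 0.1891]
tool_rot: [-0.703, 0.011, -0.005, 0.712]
force: [2.6, 0.0, -0.0]
grip_width: -0.003
```

```bash
python3 -c "
from h import *
togo(pw(44,0,175),-1.6)"
```

```text
t 15.9 printer-frame tcp mm [103.4   4.1 189.1] tilt -0.9999 yaw -1.27 turn 0.006 cm@now [-5.93  1.45 -0.4 ] cm@final yaw [-5.94  1.41 -0.41] F [ 2.6  0.  -0. ] w -0.003
```

Contact at 2.6 N; the lid is being pushed up. Height drifted to 189 mm, so I'll correct it on the way.

Emit:
carry_out(moves=[[-1, 0.6, -0.2, 0], [-1, 0.6, 0, 0], [-1, 0.4, 0, 0], [-1, 0.3, 0, 0], [0, 0, 0, 0]])

```text
time_s: 16.4
eef_pos: [0.6098, 0.1557, 0.1751]
tool_rot: [-0.701, 0.006, -0.01, 0.713]
force: [0.4, -0.6, 0.1]
grip_width: -0.003
```

```bash
python3 -c "
from h import *
togo(pw(44,0,175),-1.6)"
```

```text
t 16.4 printer-frame tcp mm [ 66.1   3.1 175.1] tilt -0.9998 yaw -1.28 turn 0.006 cm@now [-2.21 -0.   -0.3 ] cm@final yaw [-2.21  0.01 -0.31] F [ 0.4 -0.6  0.1] w -0.003
```

Emit:
carry_out(moves=[[-1, 0, -0.1, 0], [-1, 0, -0.1, 0], [-1, 0.3, 0, 0], [-1, 0.5, 0, 0], [0, 0, 0, 0]])

```text
time_s: 16.9
eef_pos: [0.5669, 0.1548, 0.1654]
tool_rot: [-0.701, 0.006, -0.01, 0.713]
force: [1.1, -0.5, 2.2]
grip_width: -0.001
```

Run:
```python
from h import *
togo(pw(4,0,152),-1.6)
im,d=grab_frame("scene");cv2.imwrite("pics/s5.png",cv2.resize(im[100:240,230:430],None,fx=3,fy=3))
```

```text
t 16.9 printer-frame tcp mm [ 23.3   1.  165.4] tilt -0.9998 yaw -1.25 turn 0.006 cm@now [-1.94  1.33 -0.11] cm@final yaw [-1.93  1.34 -0.1 ] F [ 1.1 -0.5  2.2] w -0.001
```

View pics/s5.png

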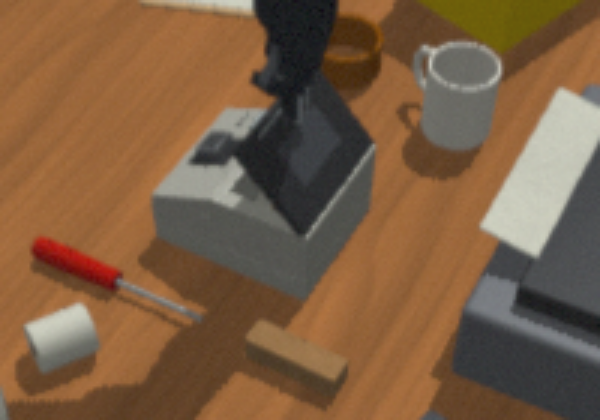

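The lid is half shut, with the fingers on its outer face at about (300,110). I'll continue along the arc.

Emit:
carry_out(moves=[[-0.7, 0.5, 0, 0], [-0.7, 0.6, 0, 0], [-0.5, 0.7, 0, 0], [-0.4, 0.8, 0, 0], [-0.2, 0.5, 0, 0]])

```text
time_s: 17.45
eef_pos: [0.5426, 0.1556, 0.134]
tool_rot: [-0.701, 0.005, -0.011, 0.713]
force: [2.0, 0.0, 2.3]
grip_width: -0.001
```

```bash
python3 -c "
from h import *
togo(pw(-10,0,120),-1.6)"
```

```text
t 17.45 printer-frame tcp mm [ -1.    1.1 134. ] tilt -0.9998 yaw -1.31 turn 0.005 cm@now [-0.91  1.39 -0.13] cm@final yaw [-0.9   1.4  -0.11] F [2.  0.  2.3] w -0.001
```

Emit:
carry_out(moves=[[-0.5, 0.4, -0.1, 0], [-0.4, 0.4, 0, 0], [-0.2, 0.4, 0, 0], [0, 0.3, 0, 0]])

```text
time_s: 17.85
eef_pos: [0.5357, 0.1553, 0.1212]
tool_rot: [-0.7, 0.002, -0.015, 0.714]
force: [-3.3, -1.0, 10.3]
grip_width: -0.001
```

```bash
python3 -c "
from h import *
togo(pw(-12,0,108),-1.6)"
```

```text
t 17.85 printer-frame tcp mm [ -7.9   0.6 121.2] tilt -0.9996 yaw -1.36 turn 0.004 cm@now [-0.43  1.31 -0.09] cm@final yaw [-0.41  1.32 -0.06] F [-3.3 -1.  10.3] w -0.001
```

Emit:
carry_out(moves=[[-0.2, 0.4, 0, 0], [-0.2, 0.4, 0, 0]])

```text
time_s: 18.05
eef_pos: [0.5346, 0.1553, 0.1163]
tool_rot: [-0.7, 0.0, -0.017, 0.714]
force: [1.1, -0.9, 7.9]
grip_width: -0.0
```

Emit:
carry_out(moves=[[-0.1, 0.4, 0, 0], [0, 0.4, 0, 0]])

```text
time_s: 18.25
eef_pos: [0.5337, 0.1553, 0.1094]
tool_rot: [-0.699, 0.001, -0.017, 0.715]
force: [0.1, -1.2, 1.1]
grip_width: 0.001
```

Past the catch. Now the last millimetres, gently.

Emit:
carry_out(moves=[[0, 0.25, 0, 0], [0, 0.2, 0, 0]])

```text
time_s: 18.45
eef_pos: [0.5334, 0.1553, 0.1059]
tool_rot: [-0.699, 0.001, -0.017, 0.715]
force: [-5.4, -1.0, 25.1]
grip_width: -0.001
```

That is the hard stop: 25 N at z = 105.9, the 2 mm below the latched height as described. Lifting off to check the latch.

Emit:
carry_out(moves=[[0, -0.5, 0, 0], [0, -1, 0, 0], [0, -2, 0, 0], [0, -4, 0, 0], [0, -4, 0, 0], [-3, -2, 0, 0], [-4, 0, 0, 0], [-4, 0, 0, 0], [0, 0, 0, 0], [0, 0, 0, 0]])

```text
time_s: 19.45
eef_pos: [0.4039, 0.1532, 0.2378]
tool_rot: [-0.703, 0.011, -0.005, 0.711]
force: [-0.2, 0.0, 1.0]
grip_width: -0.0
```

Run:
```python
from h import *
togo(pw(-12,0,108),-1.6)
c,s=np.cos(YAW),np.sin(YAW)
tp,dt=grab_frame("top");C=cam("top")
g=[(x,y,108) for x in (-20,0,24,50,70) for y in (-60,0,60)]
P=pts(C,proj(C,[pw(*p) for p in g]).round(),dt);print("lid z grid (rows x)\n",(P[:,2].reshape(5,3)*1000).round(1))
P=pts(C,proj(C,[pw(-71,0,92)]).round(),dt);print("button z (arm may hide)",P)
d0=np.load("top0.npy");diff=(abs(dt-d0)>.012).astype(np.uint8);n,l,st,ce=cv2.connectedComponentsWithStats(diff)
print([(tuple(map(int,b)),) for b in st[1:] if b[4]>30])
print(np.round(get_obs()["force"],1))
```

```text
t 19.45 printer-frame tcp mm [-139.6   -5.1  237.8] tilt -0.9999 yaw -1.3 turn 0.005 cm@now [12.87 12.87  0.3 ] cm@final yaw [12.76 12.98  0.51] F [-0.2  0.   1. ] w -0.0
lid z grid (rows x)
 [[109.9 108.2 108. ]
 [105.3 109.1 106.2]
 [105.9 110.8 113.3]
 [107.1 107.6 108.1]
 [105.8 110.1 110.2]]
button z (arm may hide) [[0.47377939 0.15615284 0.09183117]]
[((384, 208, 29, 28, 467),), ((184, 251, 115, 149, 9993),), ((0, 329, 71, 53, 2242),)]
[-0.6  0.3 -0.3]
```

The lid is flat at about 108 mm and the button is out at 92 mm. The only depth changes are the removed roll and the arm itself. Handing in.

```bash
python3 -c "
from h import *
print(close_job())"
```

```text
the job is handed in; nothing more can be done
None
```

The spare roll is loaded in the receipt printer and the lid is shut and latched. I handed the job in at about 19.5 s of the 64 s allowed; it reports no verdict.

- **What I did:** I pressed the button until the lid popped fully open. I gripped the farthest roll by its ends, laid it in the cradle, then pushed the lid over from behind and down until it snapped shut.
- **Roll:** after I let go, its centre was at about x 19–20 mm and y 1 mm (cradle at 20, 0). Its top was at 82 mm and its axis within 1° of the printer's y. I could not see it again once the lid was shut.
- **Lid and button:** one second after lift-off the lid's outer face read about 108 mm, with single depth points scattered ±5 mm. The button was back at 92 mm and the arm was clear of everything.
- **Forces:** the highest I read on the printer were 24 N at the button's stop and 25 N at the lid's stop, under the 40 N limit. These are readings at the end of each call, so brief peaks in between would not show.
- **Other things on the counter:** the depth comparison with the start showed only the missing roll and the arm's own movement.
- **What disagreed:** contact in the cradle came about 3 mm higher than I had computed. Moves also drifted up to 10 mm sideways in places, which I corrected as I went.

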